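# Scoop hex nuts from the parts tray into a tin

## Robot

A 6-joint arm with a two-finger parallel gripper is mounted at the origin on the work surface; the furniture and walls round the work are solid. World frame = base frame: x ahead of the robot, y to its left, z up, the work surface at z = 0. Lengths are in m, angles in rad, forces in N, time in s.
With the tool pointing down it reaches from about 0.375 to 0.975 m from the base axis. Payload 3.8 kg.
Tool frame: the origin (TCP) lies between the finger pads; the fingertips stand 8 mm ahead of it and the grasp point (between the pads) lies 11 mm behind it (tcp_to_tips is the distance from the TCP to the fingertips, in m); z points along the fingers, y is the line along which they close (so a half turn about z gives the same grasp; the last joint's range is limited). The gripper opens to 85 mm and grips with 20 to 120 N. Pads are 22 mm wide; open, the fingers measure 114 mm over their backs; the gripper's body (76 mm by 85 mm) begins 54 mm behind the grasp point. The pads swing forward as they close: fully open they stand 13 mm farther back than shut.
Start: joints at [1.253, 0.264, 1.604, -0, 1.274, -0.037], TCP at [0.187, 0.649, 0.239] pointing down, gripper open.
Joint ranges: [-2.63, 2.63], [-0.94, 2.18], [0.31, 2.57], [-1.31, 4.45], [0, 2.66], [-2.55, 2.55]. Speed limits (rad/s): [2.57, 2.57, 3.14, 3.14, 3.14, 3.14].

## Interface

Orientations are given as a rotation vector (axis times angle).
In Python, from workcell import * gives the robot as it stands.
- The arm moves only by the tool move_arm, never from a script. Its argument "series" is one flat list of numbers, 7 for each row, row after row: the finger opening in cm, from 0 to 8.54, then the shift along the tool's x, y, z in cm, then the turn, a rotation vector about the tool's x, y, z in degrees. A call has 1 to 5 rows; each row shifts and turns the commanded pose from where the row before left it, along the tool's axes as they then stand; what a row does not reach is not made up. A row lasts 1/8 s, in which the tool goes at most 62.5 mm and 10.7 degrees, less where a joint would pass 70% of its speed; a pose out of reach is approached as far as the arm can. A call is refused whole if a number of a shift passes 6.25 or a number of a turn 10.7, either way. A call with a gripper value outside its range is refused whole. The fingers move at their own pace and stop on an object; "grip_force" is the grip in N (left out, the last holds). Time passes only in rows, so rows that do not move let the fingers close. It gives the time, the measured TCP pose, the force, the opening and the grip force at its end, in the units of the state.
- read_state(): the state, without advancing time (a new reading comes with each control period).
- read_camera(name): name is "scene" or "side" or "wrist"; returns the picture (384x512x3 uint8, red, green, blue); there is no depth.
- calibration(name): a dict with "camera_matrix" (3x3 intrinsics, pixels), "rvec" (rotation vector, rad) and "tvec" (3), from world to camera coordinates, as OpenCV has them. Camera axes: x right, y down, z forward; pixel columns grow to the right and rows downward; lengths in m; the calibration is good to about 2 mm. A picture is of the moment at which its call begins: read the wrist's pose just before it. calibration takes no time and is no camera call; for the wrist camera it gives the pose at the moment of the call.
- finish_job(): hands the job in; it is judged then, once.
The state is a dict: "time": time; "q": joint angles; "joint_vel": joint speeds; "joint_torque": joint torques, N m; "tool_pos": TCP position; "tcp_rot": TCP orientation; "wrist_force": force on the tool from outside, world axes, zero at the start; "torque": the same for the moment, N m; "width": opening from 0.0 (shut) to 1.0 (fully open); "grip_force": force on a finger pad.
Only numpy, scipy, OpenCV 4.12 (cv2) and the standard library are available. Lean on these libraries where they do the work, as an engineer would, in place of code of your own. Each camera call takes 0.05 s, during which the arm holds its last target. There are 200 camera calls.

## Task

Use the hand scoop to take at least three of the five big hex nuts out of the steel parts tray and tip them into the open tin; never touch the nuts with the gripper. The nuts you do not take stay in the tray, and the tin stays upright. When done, lay the scoop down on the open bench, right way up, and leave the tub, the glue bottle and the tape measure where they are.

Things in the scene. Friction and masses are not known exactly. Their poses are not given: they have to be found in the camera images.
- parts_tray: Grey sheet-steel parts tray screwed to the bench (fixed). Origin: underside of its floor, centre; +x to the steeper end, -x to the ramp. Floor top at z 4 mm, x -100 to +100, 106 mm wide; all walls 55 mm high. Sides flare from y +-53 to +-62 (134 mm over the rim); a screw lug at the middle of each side reaches y +-80.
- tray_ramp (a point): Foot of the tray's ramp, on the floor at (-100, 0, 4) mm in the tray's frame. From here the ramp rises outward at 34 degrees to the rim at x -175, z 55; the scoop goes in over it.
- tray_end (a point): Foot of the tray's sloping far end, on the floor at (100, 0, 4) mm in the tray's frame; it rises outward at 50 degrees to the rim at x 143, z 55.
- scoop: Hand scoop, steel pan and wooden handle, 0.13 to 0.2 kg, lying right way up. Origin: underside, centre of the pan; +x to the lip, z up. Flat underside x -45 to +46, 94 mm wide (100 at the rear rim); sheet 2.5 mm, lip 1.2 mm; side walls 6 mm high at the lip, 36 mm at the rear; rear wall at x -47. Straight handle from (-47, 0, 28) up to the back at 25 degrees to (-151, 0, 76) mm.
- scoop_grip (a point): Middle of the scoop's handle, on its centre line: at (-97, 0, 51) mm in the scoop's frame; grasp here across its flat sides, 18 mm apart along the scoop's y; the bar is 24 mm deep, 108 mm long.
- scoop_lip (a point): Middle of the lip's lower edge: at (46, 0, 0) mm in the scoop's frame.
- tin: Open empty tin with a worn blue and brown print, 122 mm outside diameter, 125 mm high, 0.25 kg, loose. Inside diameter about 100 mm, inner floor at 7 mm. Origin: centre of the underside, z up. It and the black tub may stand in each other's place.
- nut_1: Big steel hex nut, 30 mm across flats, 35 mm across corners, 18 mm high, 0.065 kg, one of five alike lying flat in the tray. Origin: centre of its underside, z along its bore.
- nut_2: Big steel hex nut, 30 mm across flats, 35 mm across corners, 18 mm high, 0.065 kg, one of five alike lying flat in the tray. Origin: centre of its underside, z along its bore.
- nut_3: Big steel hex nut, 30 mm across flats, 35 mm across corners, 18 mm high, 0.065 kg, one of five alike lying flat in the tray. Origin: centre of its underside, z along its bore.
- nut_4: Big steel hex nut, 30 mm across flats, 35 mm across corners, 18 mm high, 0.065 kg, one of five alike lying flat in the tray. Origin: centre of its underside, z along its bore.
- nut_5: Big steel hex nut, 30 mm across flats, 35 mm across corners, 18 mm high, 0.065 kg, one of five alike lying flat in the tray. Origin: centre of its underside, z along its bore.
- tub: Round lidded black tub, 126 mm diameter, 60 mm high, a bystander. Origin: centre of the underside.
- glue: Glue bottle standing upright, 36 x 50 mm, 169 mm high, a bystander. Origin: centre of the underside.
- tape_measure: Pocket tape measure lying on its side, 67 x 74 x 35 mm, a bystander. Origin: centre of the underside.

How it is judged:
On the way:
1. at least one nut rides in the scoop's pan, lifted above 70 mm (((x of nut_1 in the frame of scoop between -0.055 and 0.05 m and y of nut_1 in the frame of scoop between -0.05 and 0.05 m and z of nut_1 in the frame of scoop between -0.005 and 0.07 m and height (world z) of nut_1 above 0.07 m) or (x of nut_2 in the frame of scoop between -0.055 and 0.05 m and y of nut_2 in the frame of scoop between -0.05 and 0.05 m and z of nut_2 in the frame of scoop between -0.005 and 0.07 m and height (world z) of nut_2 above 0.07 m) or (x of nut_3 in the frame of scoop between -0.055 and 0.05 m and y of nut_3 in the frame of scoop between -0.05 and 0.05 m and z of nut_3 in the frame of scoop between -0.005 and 0.07 m and height (world z) of nut_3 above 0.07 m) or (x of nut_4 in the frame of scoop between -0.055 and 0.05 m and y of nut_4 in the frame of scoop between -0.05 and 0.05 m and z of nut_4 in the frame of scoop between -0.005 and 0.07 m and height (world z) of nut_4 above 0.07 m) or (x of nut_5 in the frame of scoop between -0.055 and 0.05 m and y of nut_5 in the frame of scoop between -0.05 and 0.05 m and z of nut_5 in the frame of scoop between -0.005 and 0.07 m and height (world z) of nut_5 above 0.07 m))), for 0.2 s.
At the end, for the whole second after the job is handed in: At least three nuts lie inside the tin (within 58 mm of its axis, below its rim) and the others in the tin or the tray, all at rest; the tin stands upright (within 0.12 rad); the scoop lies still on the bench outside the tray, right way up (within 0.12 rad, underside below 12 mm) ((((horizontal distance between nut_1 and tin below 0.058 m and z of nut_1 in the frame of tin between -0.005 and 0.115 m) and (horizontal distance between nut_2 and tin below 0.058 m and z of nut_2 in the frame of tin between -0.005 and 0.115 m) and (horizontal distance between nut_3 and tin below 0.058 m and z of nut_3 in the frame of tin between -0.005 and 0.115 m)) or ((horizontal distance between nut_1 and tin below 0.058 m and z of nut_1 in the frame of tin between -0.005 and 0.115 m) and (horizontal distance between nut_2 and tin below 0.058 m and z of nut_2 in the frame of tin between -0.005 and 0.115 m) and (horizontal distance between nut_4 and tin below 0.058 m and z of nut_4 in the frame of tin between -0.005 and 0.115 m)) or ((horizontal distance between nut_1 and tin below 0.058 m and z of nut_1 in the frame of tin between -0.005 and 0.115 m) and (horizontal distance between nut_2 and tin below 0.058 m and z of nut_2 in the frame of tin between -0.005 and 0.115 m) and (horizontal distance between nut_5 and tin below 0.058 m and z of nut_5 in the frame of tin between -0.005 and 0.115 m)) or ((horizontal distance between nut_1 and tin below 0.058 m and z of nut_1 in the frame of tin between -0.005 and 0.115 m) and (horizontal distance between nut_3 and tin below 0.058 m and z of nut_3 in the frame of tin between -0.005 and 0.115 m) and (horizontal distance between nut_4 and tin below 0.058 m and z of nut_4 in the frame of tin between -0.005 and 0.115 m)) or ((horizontal distance between nut_1 and tin below 0.058 m and z of nut_1 in the frame of tin between -0.005 and 0.115 m) and (horizontal distance between nut_3 and tin below 0.058 m and z of nut_3 in the frame of tin between -0.005 and 0.115 m) and (horizontal distance between nut_5 and tin below 0.058 m and z of nut_5 in the frame of tin between -0.005 and 0.115 m)) or ((horizontal distance between nut_1 and tin below 0.058 m and z of nut_1 in the frame of tin between -0.005 and 0.115 m) and (horizontal distance between nut_4 and tin below 0.058 m and z of nut_4 in the frame of tin between -0.005 and 0.115 m) and (horizontal distance between nut_5 and tin below 0.058 m and z of nut_5 in the frame of tin between -0.005 and 0.115 m)) or ((horizontal distance between nut_2 and tin below 0.058 m and z of nut_2 in the frame of tin between -0.005 and 0.115 m) and (horizontal distance between nut_3 and tin below 0.058 m and z of nut_3 in the frame of tin between -0.005 and 0.115 m) and (horizontal distance between nut_4 and tin below 0.058 m and z of nut_4 in the frame of tin between -0.005 and 0.115 m)) or ((horizontal distance between nut_2 and tin below 0.058 m and z of nut_2 in the frame of tin between -0.005 and 0.115 m) and (horizontal distance between nut_3 and tin below 0.058 m and z of nut_3 in the frame of tin between -0.005 and 0.115 m) and (horizontal distance between nut_5 and tin below 0.058 m and z of nut_5 in the frame of tin between -0.005 and 0.115 m)) or ((horizontal distance between nut_2 and tin below 0.058 m and z of nut_2 in the frame of tin between -0.005 and 0.115 m) and (horizontal distance between nut_4 and tin below 0.058 m and z of nut_4 in the frame of tin between -0.005 and 0.115 m) and (horizontal distance between nut_5 and tin below 0.058 m and z of nut_5 in the frame of tin between -0.005 and 0.115 m)) or ((horizontal distance between nut_3 and tin below 0.058 m and z of nut_3 in the frame of tin between -0.005 and 0.115 m) and (horizontal distance between nut_4 and tin below 0.058 m and z of nut_4 in the frame of tin between -0.005 and 0.115 m) and (horizontal distance between nut_5 and tin below 0.058 m and z of nut_5 in the frame of tin between -0.005 and 0.115 m))) and ((horizontal distance between nut_1 and tin below 0.058 m and z of nut_1 in the frame of tin between -0.005 and 0.115 m) or (x of nut_1 in the frame of parts_tray between -0.17 and 0.145 m and y of nut_1 in the frame of parts_tray between -0.07 and 0.07 m and z of nut_1 in the frame of parts_tray below 0.07 m)) and ((horizontal distance between nut_2 and tin below 0.058 m and z of nut_2 in the frame of tin between -0.005 and 0.115 m) or (x of nut_2 in the frame of parts_tray between -0.17 and 0.145 m and y of nut_2 in the frame of parts_tray between -0.07 and 0.07 m and z of nut_2 in the frame of parts_tray below 0.07 m)) and ((horizontal distance between nut_3 and tin below 0.058 m and z of nut_3 in the frame of tin between -0.005 and 0.115 m) or (x of nut_3 in the frame of parts_tray between -0.17 and 0.145 m and y of nut_3 in the frame of parts_tray between -0.07 and 0.07 m and z of nut_3 in the frame of parts_tray below 0.07 m)) and ((horizontal distance between nut_4 and tin below 0.058 m and z of nut_4 in the frame of tin between -0.005 and 0.115 m) or (x of nut_4 in the frame of parts_tray between -0.17 and 0.145 m and y of nut_4 in the frame of parts_tray between -0.07 and 0.07 m and z of nut_4 in the frame of parts_tray below 0.07 m)) and ((horizontal distance between nut_5 and tin below 0.058 m and z of nut_5 in the frame of tin between -0.005 and 0.115 m) or (x of nut_5 in the frame of parts_tray between -0.17 and 0.145 m and y of nut_5 in the frame of parts_tray between -0.07 and 0.07 m and z of nut_5 in the frame of parts_tray below 0.07 m)) and linear speed of each of nut_1, nut_2, nut_3, nut_4, nut_5 below 0.05 m/s and angle between each of tin, scoop's own z axis and vertical below 0.12 rad and height (world z) of tin below 0.01 m and height (world z) of scoop below 0.012 m and horizontal distance between scoop and parts_tray above 0.105 m and linear speed of scoop below 0.03 m/s); the robot touches nothing.
It fails at once if the gripper or arm touches a nut (contact force between any of nut_1, nut_2, nut_3, nut_4, nut_5 and the fingers above 1 N or contact force between any of nut_1, nut_2, nut_3, nut_4, nut_5 and the arm above 1 N).
It fails at once if the tin is tipped over (by more than 0.6 rad) (angle between tin's own z axis and vertical above 0.6 rad).
It fails at once if the lidded black tub is moved by more than 60 mm (distance of tub from where it was at the start of the episode above 0.06 m).
It fails at once if the tape measure is moved by more than 60 mm (distance of tape_measure from where it was at the start of the episode above 0.06 m).
It fails at once if the glue bottle is moved by more than 60 mm (distance of glue from where it was at the start of the episode above 0.06 m).
It also fails if it takes over 72 s, if anything falls off the work surface, if the arm or the gripper's body presses on something with over 40 N, if the wrist force passes 120 N, or if a joint passes its speed limit or range.

## Working session

There is one attempt and no reset: what is moved stays moved. The work goes in short steps, Python scripts to look and compute and a tool call to move; the robot and the scene stay as the last step left them, time stands still between calls to the robot, and variables do not carry over. Pictures are saved under pics/ and viewed, at most 10 in all, crops included, and the job is handed in when it is done.

Besides the shell and the picture viewer there is one more tool, called after ">>>" as name(argument=value, ...) on one line, values as JSON. move_arm: Moves the arm, as the interface text tells. Its arguments: {"type":"object","properties":{"series":{"type":"array"},"grip_force":{"type":"number"}},"required":["series"]}

```bash
ls; mkdir -p pics; python3 - <<'E'
from workcell import *
import cv2,numpy as np
print(read_state())
for n in ["scene","side"]:
    im=read_camera(n); cv2.imwrite(f"pics/{n}0.png",cv2.resize(im[:,:,::-1],(800,600),interpolation=cv2.INTER_CUBIC))
    c=calibration(n);R=cv2.Rodrigues(np.array(c["rvec"]))[0]; print(n,c,(-R.T@np.array(c["tvec"]).ravel()))
E
```

```text
pics
{'time': 0.0, 'q': array([ 1.25311233e+00,  2.64758200e-01,  1.60541658e+00,  1.12463077e-05,
        1.27373313e+00, -3.68988957e-02]), 'joint_vel': array([ 1.35567290e-03,  2.12827478e-05,  4.57823783e-04, -4.17955741e-04,
        1.37789483e-03,  1.33608013e-03]), 'joint_torque': array([ 1.62988563e-04, -5.15106189e+01, -3.67321658e+01,  2.39404344e-04,
        1.22025763e-02, -2.56977373e-06]), 'tool_pos': array([0.18681372, 0.64785747, 0.23793565]), 'tcp_rot': array([-0.43955499, -3.11026544,  0.00357633]), 'wrist_force': array([0.49168644, 0.26203154, 0.7928161 ]), 'torque': array([0.06345009, 0.03401831, 0.01830207]), 'grip_force': 0.0, 'width': 0.9961168561170671}
scene {'camera_matrix': array([[431.18388032,   0.        , 253.667009  ],
       [  0.        , 431.18388032, 204.09353137],
       [  0.        ,   0.        ,   1.        ]]), 'rvec': array([ 2.00460868, -0.73228086,  0.4545828 ]), 'tvec': array([-0.46419225,  0.17350942,  0.82521305])} [-0.07057036 -0.76565096  0.57909842]
side {'camera_matrix': array([[375.43687523,   0.        , 251.17031481],
       [  0.        , 375.43687523, 193.02528718],
       [  0.        ,   0.        ,   1.        ]]), 'rvec': array([ 0.11282603, -2.65239582,  1.61814622]), 'tvec': array([0.5291663 , 0.14485754, 0.97550869])} [0.47011    0.84058622 0.57011339]
```

View pics/scene0.png

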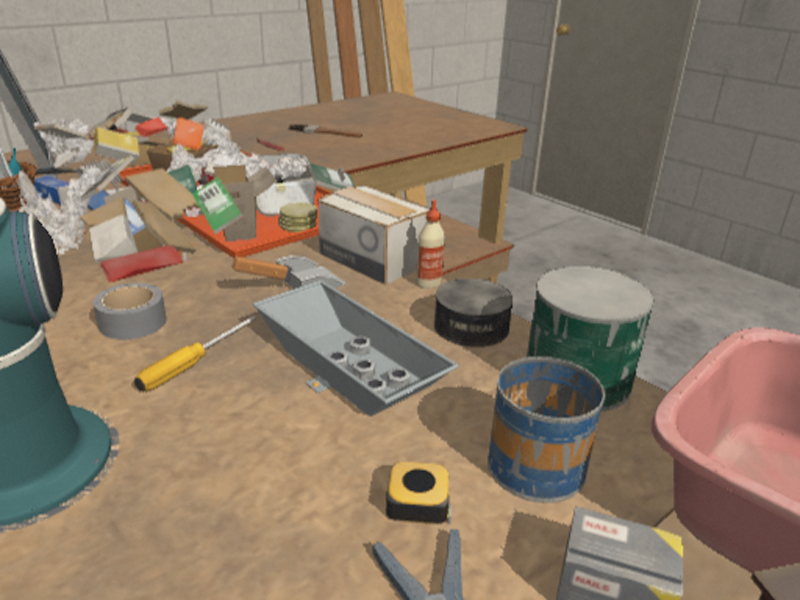

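View pics/side0.png

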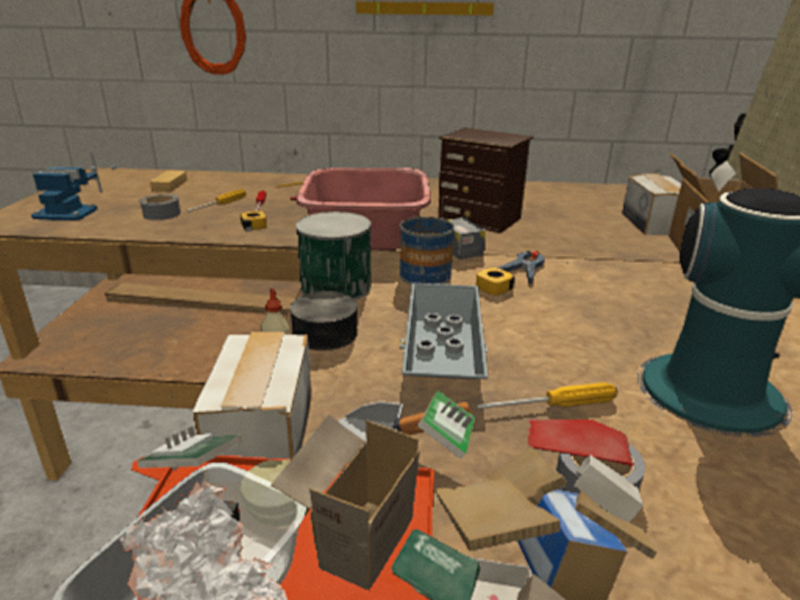

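Scene: tray from (255,305) to (457,365), nuts around (365,365), tin at (548,425), scoop at (290,270), tub at (473,310), glue at (431,245), tape measure at (418,490). Side: tray rim (410–487, 288–375), scoop pan (375,420), handle to (465,410).

```bash
cat > h.py <<'E'
from workcell import *
import cv2,numpy as np
from scipy.spatial.transform import Rotation as Ro
def cam(n,c=None):
    c=c or calibration(n);R=cv2.Rodrigues(np.array(c["rvec"]))[0];t=np.array(c["tvec"]).ravel()
    return np.array(c["camera_matrix"]),R,t
def ray(C,uv):
    K,R,t=C; d=R.T@np.linalg.solve(K,[uv[0],uv[1],1.]); return -R.T@t,d/np.linalg.norm(d)
def onz(C,uv,z):
    o,d=ray(C,uv); return o+d*(z-o[2])/d[2]
def tri(obs):
    A=np.zeros((3,3));b=np.zeros(3)
    for C,uv in obs:
        o,d=ray(C,uv);P=np.eye(3)-np.outer(d,d);A+=P;b+=P@o
    x=np.linalg.solve(A,b); return x,[np.linalg.norm((np.eye(3)-np.outer(d,d))@(x-o)) for o,d in [ray(C,uv) for C,uv in obs]]
def proj(C,X):
    K,R,t=C;p=(K@(R@np.atleast_2d(X).T+t[:,None]));return (p[:2]/p[2]).T
E
python3 - <<'E'
from h import *
S,D=cam("scene"),cam("side");k=1.5625
P={'tray_a':((255,305),(410,374)),'rimx+far':((457,365),(477,290)),
 'rimA':((255,305),(487,376)),'rimB':((322,283),(404,374)),'rimC':((375,410),(476,288)),'rimD':((457,365),(412,287)),
 'tinrim':((549,380),(427,229)),'tub':((473,293),(324,305)),'nutmid':((365,365),(445,326)),
 'handle_end':((236,263),(468,408)),'pan':((315,272),(372,420))}
for n,(a,b) in P.items():
    x,r=tri([(S,np.array(a)/k),(D,np.array(b)/k)]);print(n,x.round(3),np.round(r,3))
s=read_camera("scene")[:,:,::-1];d=read_camera("side")[:,:,::-1];w=read_camera("wrist")[:,:,::-1]
q=lambda im,x0,y0,W,H:cv2.resize(im[y0:y0+H,x0:x0+W],(400,300),interpolation=cv2.INTER_CUBIC)
m=np.vstack([np.hstack([q(s,150,155,160,120),q(d,210,175,160,120)]),np.hstack([cv2.resize(w,(400,300)),q(s,240,200,160,120)])])
cv2.imwrite("pics/m1.png",m); cv2.imwrite("pics/w_raw0.png",w)
E
```

```text
tray_a [0.452 0.109 0.044] [0.051 0.051]
rimx+far [ 0.419 -0.273  0.069] [0.054 0.054]
rimA [0.38  0.075 0.053] [0.002 0.002]
rimB [0.509 0.075 0.05 ] [0.002 0.002]
rimC [ 0.374 -0.243  0.046] [0.007 0.007]
rimD [ 0.512 -0.242  0.049] [0.003 0.003]
tinrim [ 0.491 -0.403  0.119] [0.007 0.007]
tub [ 0.671 -0.123  0.06 ] [0.002 0.002]
nutmid [ 0.441 -0.13   0.022] [0. 0.]
handle_end [0.413 0.187 0.074] [0. 0.]
pan [0.551 0.159 0.024] [0.004 0.004]
```

View pics/m1.png

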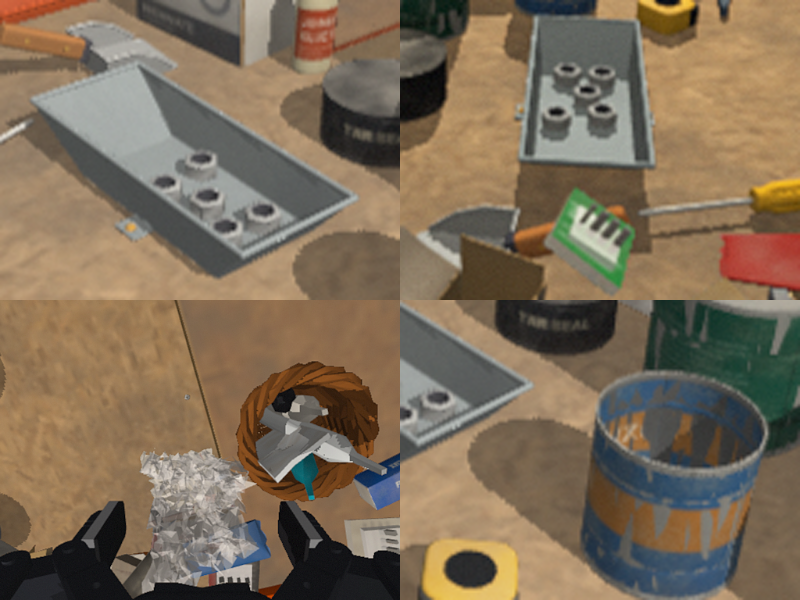

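Montage: tray with ramp end at +y (rim A/B), all five nuts upright and clustered on the floor; the scoop (orange handle, pan towards +x) lies clear beyond the ramp; the tin is open and distinct from the tub. Next, bring the wrist camera over the scoop.

```bash
cat >> h.py <<'E'
def state():
    s=read_state(); return np.array(s["tool_pos"]),Ro.from_rotvec(s["tcp_rot"]),s
def rows(p0,R0,p1,R1,n=None,w=8.54,dec=2,arc=None):
    """rows from pose 0 to pose 1; arc=tool-frame point kept on a straight line"""
    a=np.zeros(3) if arc is None else np.array(arc)
    dr=(R0.inv()*R1).as_rotvec(); A0=p0+R0.apply(a);A1=p1+R1.apply(a)
    if n is None: n=int(max(np.ceil(np.linalg.norm(A1-A0)/.058),np.ceil(np.degrees(np.linalg.norm(dr))/10),1))
    out=[];p,R=np.array(p0),R0
    for i in range(1,n+1):
        Rt=R0*Ro.from_rotvec(dr*i/n);pt=A0+(A1-A0)*i/n-Rt.apply(a)
        sh=np.round(R.inv().apply(pt-p)*100,dec);tu=np.round(np.degrees((R.inv()*Rt).as_rotvec()),1)
        out.append([w]+sh.tolist()+tu.tolist());p=p+R.apply(sh/100);R=R*Ro.from_rotvec(np.radians(tu))
    return out,p,R
def show(out):
    for i in range(0,len(out),5): print("["+", ".join("%g"%v for r in out[i:i+5] for v in r)+"]")
def toolR(yaw,tilt=0):
    """tool pose for scoop heading yaw (rad, of scoop +x); tilt>0: tool z leans toward scoop +x"""
    c,s=np.cos(yaw),np.sin(yaw);X=np.array([c,s,0]);Y=np.array([-s,c,0]);Z=np.array([0,0,1.])
    R=Ro.from_matrix(np.column_stack([-X,Y,-Z]))
    return Ro.from_rotvec(-Y*tilt)*R
E
python3 - <<'E'
from h import *
p,R,s=state()
K,Rc,t=cam("wrist");print(K.round(1)); print("cam in tool",R.inv().apply(-Rc.T@t-p).round(3)); print("cam z,x in tool",R.inv().apply(Rc[2]).round(3),R.inv().apply(Rc[0]).round(3))
print(toolR(-1.57,.3).apply([0,0,1]))
R1=toolR(np.radians(-90+20))
o,p1,R1_=rows(p,R,np.array([.40,.30,.42]),toolR(np.radians(-40)));show(o);print(p1)
E
```

```text
[[336.    0.  258. ]
 [  0.  336.  196.9]
 [  0.    0.    1. ]]
cam in tool [ 0.075  0.001 -0.135]
cam z,x in tool [-0.298 -0.     0.955] [0. 1. 0.]
[ 2.35330634e-04 -2.95520113e-01 -9.55336489e-01]
[8.54, -3.76, -3.45, -2.26, -0, 0, 3, 8.54, -3.94, -3.24, -2.27, -0, 0, 3, 8.54, -4.11, -3.04, -2.26, -0, 0, 3, 8.54, -4.26, -2.81, -2.26, -0, 0, 3, 8.54, -4.4, -2.59, -2.27, -0, 0, 2.9]
[8.54, -4.52, -2.36, -2.26, -0, 0, 3, 8.54, -4.64, -2.13, -2.27, -0.1, 0, 3, 8.54, -4.75, -1.87, -2.26, 0, 0, 3]
[0.39999622 0.29998155 0.41997741]
```

>>> move_arm(series=[8.54,-3.8,-3.4,-2.3,0,0,3,8.54,-3.9,-3.2,-2.3,0,0,3,8.54,-4.1,-3,-2.3,0,0,3,8.54,-4.3,-2.8,-2.3,0,0,3,8.54,-4.4,-2.6,-2.3,0,0,3])

```text
time: 0.88
tool_pos: [0.3215, 0.4304, 0.355]
tcp_rot: [0.844, 3.026, 0.0]
wrist_force: [0.7, -0.1, 0.5]
width: 1.0
grip_force: 0.0
```

>>> move_arm(series=[8.54,-4.5,-2.4,-2.3,0,0,3,8.54,-4.6,-2.1,-2.3,0,0,3,8.54,-4.8,-1.9,-2.3,0,0,3,8.54,0,0,0,0,0,0,8.54,0,0,0,0,0,0])

```text
time: 1.5
tool_pos: [0.4, 0.301, 0.4229]
tcp_rot: [-1.077, -2.95, -0.0]
wrist_force: [-0.4, -0.5, -0.2]
width: 1.0
grip_force: 0.0
```

```bash
python3 - <<'E'
from h import *
import pickle
p,R,s=state();print(p,R.as_rotvec(),s["q"].round(2),s["time"])
c=calibration("wrist");w=read_camera("wrist")[:,:,::-1]
pickle.dump((c,p,R.as_quat()),open("w1.pkl","wb"));cv2.imwrite("pics/w1raw.png",w)
cv2.imwrite("pics/w1.png",cv2.resize(w,(800,600),interpolation=cv2.INTER_CUBIC))
E
```

```text
[0.39995019 0.30095084 0.42290787] [-1.07711606e+00 -2.95030445e+00 -2.91833070e-04] [ 0.59 -0.13  1.69  0.    1.58 -0.28] 1.5
```

View pics/w1.png

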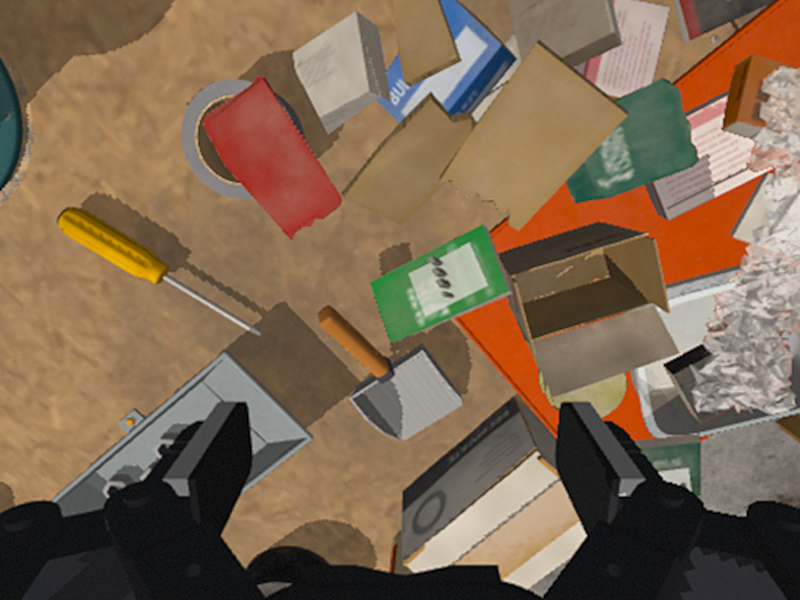

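Wrist view: scoop handle end (322,313), handle root (388,372), rear rim corners (352,397)/(425,348), lip corners (405,438)/(462,402); a green card (440,283) lies near the handle, ramp rim corners (228,352)/(310,437).

```bash
cat > m.py <<'E'
from h import *
import pickle
from scipy.optimize import least_squares
k=1.5625;S,D=cam("scene"),cam("side");W=cam("",pickle.load(open("w1.pkl","rb"))[0])
sc=lambda u,v:(150+u/2.5,155+v/2.5); sd=lambda u,v:(210+(u-400)/2.5,175+v/2.5)
w=lambda u,v:(u/k,v/k)
def fit(pts,x0,zfree=False):
    def f(x):
        r=Ro.from_euler('z',x[2]); z=x[3] if zfree else 0
        return np.concatenate([(proj(C,r.apply(np.array(m)/1000)+[x[0],x[1],z])[0]-uv) for C,uv,m in pts])
    s=least_squares(f,x0,loss='soft_l1'); return s.x,f(s.x).reshape(-1,2).round(1)
scoop=[(W,w(352,397),(-47,-50,36)),(W,w(425,348),(-47,50,36)),(W,w(405,438),(46,-47,3)),(W,w(462,402),(46,47,3)),
 (W,w(326,312),(-151,0,80)),(S,sc(-3,30),(-151,0,76)),(D,sd(625,210),(-151,0,76)),(S,sc(177,67),(46,-47,3))]
tray=[(W,w(228,352),(-175,-67,55)),(W,w(310,437),(-175,67,55)),(S,sc(32,98),(-175,-67,55)),(S,sc(140,64),(-175,67,55)),(S,sc(356,196),(143,67,55)),(S,sc(222,277),(143,-67,55)),
 (D,sd(522,163),(-175,67,55)),(D,sd(654,165),(-175,-67,55)),(D,sd(533,17),(143,67,55)),(D,sd(640,20),(143,-67,55))]
if __name__=="__main__":
    for zf in (0,1): print("scoop",*fit(scoop,[.52,.165,-.2]+([0.] if zf else []),zf),sep="\n")
    x,r=fit(tray,[.444,-.1,-1.57,0.],True);print("tray",x,r.tolist())
    sn=[(165,182),(202,158),(207,197),(262,210),(228,226)];dn=[(567,70),(601,72),(588,90),(556,113),(602,110)]
    for a in sn:
        A=onz(S,sc(*a),.022); best=min(dn,key=lambda b:np.linalg.norm(onz(D,sd(*b),.022)-A)); X,e=tri([(S,sc(*a)),(D,sd(*best))])
        print(a,best,X.round(4),np.round(e[0],4),"tray:",(Ro.from_euler('z',-x[2]).apply(X-[x[0],x[1],0])*1000).round())
    print("card",tri([(S,w(215,205)),(W,w(440,283)),(D,w(447,425))]))
    q=lambda u,v:(240+(u-400)/2.5,200+(v-300)/2.5)
    print("tin", tri([(S,q(682,424)),(D,w(427,229))]))
    for u in ((597,410),(766,425),(690,373),(680,473)): print(onz(S,q(*u),.125).round(3))
E
python3 m.py
```

```text
scoop
[ 0.56109123  0.18121383 -0.08737125]
[[-0.2  0.6]
 [ 1.1  0.8]
 [-1.6  2. ]
 [ 4.  -0.9]
 [-1.2 -0.4]
 [-0.2  0.2]
 [ 0.9  3.6]
 [ 0.3 -1.9]]
scoop
[ 0.56149167  0.18062035 -0.0892666  -0.00213869]
[[-0.2  0.3]
 [ 1.   0.7]
 [-1.7  1.7]
 [ 3.7 -1. ]
 [-1.  -0.5]
 [ 0.1  0.9]
 [ 0.6  4.3]
 [ 0.5 -1.2]]
tray [ 0.44418008 -0.09882762 -1.58114285 -0.00328242] [[-2.7, -1.0], [0.8, 0.9], [-1.0, 1.5], [0.4, -0.1], [-1.6, 0.5], [4.2, -8.4], [-2.6, -2.1], [-0.2, 0.3], [0.7, 0.4], [0.1, 1.2]]
(165, 182) (602, 110) [ 0.4257 -0.0809  0.0178] 0.0015 tray: [-18. -19.  18.]
(202, 158) (556, 113) [ 0.4781 -0.0699  0.0179] 0.002 tray: [-29.  34.  18.]
(207, 197) (588, 90) [ 0.4412 -0.1249  0.0178] 0.0012 tray: [26. -3. 18.]
(262, 210) (567, 70) [ 0.4669 -0.1722  0.0176] 0.0014 tray: [73. 24. 18.]
(228, 226) (601, 72) [ 0.4262 -0.1719  0.0176] 0.0023 tray: [ 73. -17.  18.]
card (array([0.44519651, 0.30348855, 0.13653403]), [np.float64(0.001383539829406855), np.float64(0.0010911433457260363), np.float64(0.00029809087184978913)])
tin (array([ 0.48883785, -0.41217447,  0.11365156]), [np.float64(0.003406285230057666), np.float64(0.003406285230057721)])
[ 0.446 -0.37   0.125]
[ 0.526 -0.459  0.125]
[ 0.538 -0.383  0.125]
[ 0.435 -0.454  0.125]
```

```bash
cat >> h.py <<'E'
G=np.array([-.097,0,.051])
def tcp_for(o,yaw,pitch,tilt=np.radians(20),z=None):
    """TCP pose holding the scoop with origin o, heading yaw, lip-down pitch"""
    Rs=Ro.from_euler('z',yaw)*Ro.from_euler('y',pitch); RT=Rs*Ro.from_euler('y',-tilt)*Ro.from_matrix(np.diag([-1,1,-1.]))
    return np.array(o)+Rs.apply(G)+RT.apply([0,0,.011]),RT
E
python3 - <<'E'
from m import *
for u in ((375,285),(487,228),(510,290),(395,342)): print("card",onz(W,w(*u),.13).round(3))
a,b=onz(W,w(326,312),.08),onz(W,w(388,374),.036);print("handle",a,b,np.degrees(np.arctan2(*(b-a)[1::-1])))
a,b=(onz(W,w(352,397),.036)+onz(W,w(425,348),.036))/2,(onz(W,w(405,438),.004)+onz(W,w(462,402),.004))/2;print("pan",a,b,np.degrees(np.arctan2(*(b-a)[1::-1])))
yaw=-.09
p1,R1=tcp_for([.561,.181,0],yaw,0);p,R,s=state()
o,pa,Ra=rows(p,R,p1-R1.apply([0,0,.10]),R1);show(o);o,pb,Rb=rows(pa,Ra,p1,R1,n=4);show(o);print(pa,pb)
E
```

```text
card [0.414 0.259 0.13 ]
card [0.437 0.361 0.13 ]
card [0.491 0.344 0.13 ]
card [0.464 0.239 0.13 ]
handle [0.41225034 0.19540932 0.08      ] [0.51388103 0.18473527 0.036     ] -5.995668069662112
pan [0.51283196 0.18555789 0.036     ] [0.60407331 0.17668576 0.004     ] -5.553867060885339
[8.54, -1.61, -1.01, 4.8, -1, -3.2, -5.8, 8.54, -1.23, -1.25, 4.85, -1, -3.3, -5.7, 8.54, -0.82, -1.42, 4.89, -1.1, -3.2, -5.8, 8.54, -0.38, -1.59, 4.9, -1, -3.3, -5.7, 8.54, 0.05, -1.68, 4.87, -1, -3.2, -5.8]
[8.54, 0.5, -1.75, 4.84, -1, -3.3, -5.7]
[8.54, 0, 0, 2.5, -0, 0, -0, 8.54, 0.01, 0, 2.5, -0, 0, -0, 8.54, -0, 0.01, 2.5, -0, 0, -0, 8.54, 0, -0, 2.49, -0, 0, -0]
[0.43411612 0.19241781 0.13459416] [0.46813627 0.18940919 0.04071335]
```

```bash
python3 - <<'E'
from m import *
for a,b in (((375,285),(635,215)),((395,342),(580,188)),((487,228),(617,293)),((510,290),(547,255))): print(tri([(W,w(*a)),(D,sd(*b))]))
E
```

```text
(array([0.41243194, 0.26006103, 0.13100918]), [np.float64(0.0014093687829199745), np.float64(0.0014093687829199574)])
(array([0.45666897, 0.24364482, 0.14265587]), [np.float64(0.0036817535404704885), np.float64(0.0036817535404704894)])
(array([0.43089947, 0.3611122 , 0.14388955]), [np.float64(0.002612955684286765), np.float64(0.00261295568428668)])
(array([0.47795758, 0.34496515, 0.15898339]), [np.float64(0.002660432373043064), np.float64(0.002660432373043145)])
```

```bash
python3 - <<'E'
from h import *
p1,R1=tcp_for([.560,.178,0],-.1,0);p,R,s=state()
o,pa,Ra=rows(p,R,p1-R1.apply([0,0,.17]),R1,w=4.5);show(o);o,pb,Rb=rows(pa,Ra,p1,R1,n=6,w=4.5);show(o);print(pa,pb)
E
```

```text
[4.5, -1.55, -1.53, 4.44, -1.2, -3.9, -6.8, 4.5, -1.04, -1.77, 4.49, -1.2, -3.9, -6.8, 4.5, -0.52, -1.96, 4.51, -1.2, -3.9, -6.8, 4.5, 0.03, -2.08, 4.48, -1.2, -3.9, -6.8, 4.5, 0.58, -2.15, 4.42, -1.2, -3.9, -6.7]
[4.5, 0, 0, 2.83, -0, 0, -0, 4.5, 0, 0, 2.84, -0, 0, -0, 4.5, 0, 0.01, 2.83, -0, 0, -0, 4.5, 0, -0, 2.83, -0, 0, -0, 4.5, 0.01, 0, 2.84, -0, 0, -0]
[4.5, -0, 0, 2.83, -0, 0, -0]
[0.40937142 0.19307701 0.20042062] [0.46718541 0.18728634 0.0406582 ]
```

>>> move_arm(series=[4.5,-1.55,-1.53,4.44,-1.2,-3.9,-6.8,4.5,-1.04,-1.77,4.49,-1.2,-3.9,-6.8,4.5,-0.52,-1.96,4.51,-1.2,-3.9,-6.8,4.5,0,-2.08,4.48,-1.2,-3.9,-6.8,4.5,0.58,-2.15,4.42,-1.2,-3.9,-6.7])

```text
time: 2.17
tool_pos: [0.4091, 0.1932, 0.1989]
tcp_rot: [0.131, 2.787, -0.025]
wrist_force: [0.8, -0.4, 1.2]
width: 0.53
grip_force: 0.0
```

>>> move_arm(series=[4.5,0,0,0,0,0,0,4.5,0,0,0,0,0,0])

```text
time: 2.42
tool_pos: [0.4119, 0.1946, 0.2038]
tcp_rot: [0.142, 2.785, -0.021]
wrist_force: [0.4, -0.2, 0.9]
width: 0.527
grip_force: 0.0
```

```bash
python3 - <<'E'
from h import *
p1,R1=tcp_for([.560,.178,0],-.1,0);p,R,s=state();print(p,s["q"].round(2),s["wrist_force"].round(1),np.degrees((R.inv()*R1).as_rotvec()).round(2))
o,pb,Rb=rows(p,R,p1,R1,n=7,w=4.5);show(o);print(pb)
E
```

```text
[0.41193515 0.19462808 0.2038327 ] [ 0.54 -0.33  2.28 -0.26  0.91 -0.8 ] [ 0.4 -0.2  0.9] [ 0.14  0.23 -0.15]
[4.5, 0.06, -0.03, 2.46, 0, 0, -0, 4.5, 0.06, -0.03, 2.47, 0, 0.1, -0, 4.5, 0.05, -0.03, 2.46, 0.1, -0, -0.1, 4.5, 0.06, -0.03, 2.46, -0, 0, 0, 4.5, 0.05, -0.03, 2.46, -0, 0.1, -0]
[4.5, 0.05, -0.02, 2.47, 0, -0, -0, 4.5, 0.05, -0.03, 2.46, 0, 0, -0.1]
[0.46724701 0.1873129  0.04065379]
```

>>> move_arm(series=[4.5,0.06,-0.03,2.46,0,0,0,4.5,0.06,-0.03,2.47,0,0,0,4.5,0.05,-0.03,2.46,0,0,0,4.5,0.06,-0.03,2.46,0,0,0,4.5,0.05,-0.03,2.46,0,0.2,0])

```text
time: 3.05
tool_pos: [0.4557, 0.1908, 0.0894]
tcp_rot: [0.144, 2.783, -0.017]
wrist_force: [-0.3, -0.1, 0.9]
width: 0.53
grip_force: 0.0
```

>>> move_arm(series=[4.5,0.05,-0.02,2.46,0,0,0,4.5,0.05,-0.03,2.46,0,0,0,4.5,0,0,0,0,0,0,4.5,0,0,0,0,0,0])

```text
time: 3.55
tool_pos: [0.4687, 0.1869, 0.041]
tcp_rot: [0.143, 2.787, -0.021]
wrist_force: [0.3, 0.7, -0.4]
width: 0.524
grip_force: 0.0
```

```bash
python3 - <<'E'
from h import *
p1,R1=tcp_for([.560,.178,0],-.1,0);p,R,s=state();print(p-p1,s["q"].round(2),s["wrist_force"].round(1),np.degrees((R.inv()*R1).as_rotvec()).round(2))
c=lambda n,x,y:cv2.resize(read_camera(n)[y:y+120,x:x+160,::-1],(400,300),interpolation=cv2.INTER_CUBIC)
w=cv2.resize(read_camera("wrist")[:,:,::-1],(400,300))
cv2.imwrite("pics/g1.png",np.vstack([np.hstack([c("scene",120,110),c("side",210,195)]),np.hstack([w,w])]))
E
```

```text
[ 0.00145961 -0.00038107  0.00036861] [ 0.45  0.01  2.35 -0.38  0.51 -0.71] [ 0.3  0.7 -0.4] [ 0.11  0.13 -0.15]
```

View pics/g1.png

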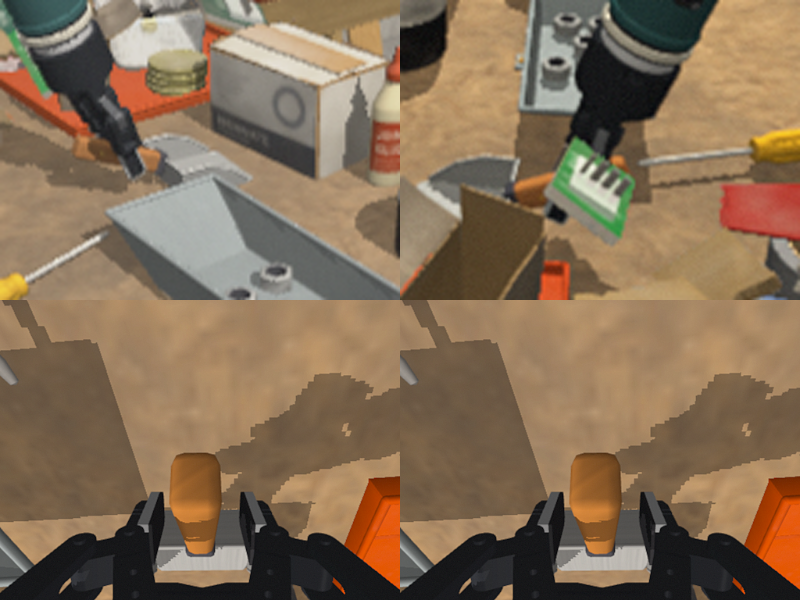

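The handle sits between the pads (wrist panel (195,500)), with the pan ahead. Close and lift.

>>> move_arm(series=[0,0,0,0,0,0,0,0,0,0,0,0,0,0,0,0,0,0,0,0,0,0,0,0,0,0,0,0,0,0,0,0,0,0,0], grip_force=110)

```text
time: 4.32
tool_pos: [0.4661, 0.1852, 0.039]
tcp_rot: [0.142, 2.79, -0.024]
wrist_force: [-1.9, -0.2, 6.3]
width: 0.198
grip_force: 106.9
```

```bash
python3 - <<'E'
from h import *
p,R,s=state();print(p,s["q"].round(2),s["wrist_force"].round(1),s["width"],s["grip_force"])
# lift 0.20 vertically, shift away from card (-y 0.03)
o,pb,Rb=rows(p,R,p+[.02,-.03,.20],R,n=5,w=0);show(o)
# then yaw to -90 over approach: scoop origin at lip on ramp
p1,R1=tcp_for([.444,.14,.16],np.radians(-90.3),0)
o,pc,Rc=rows(pb,Rb,p1,R1,w=0);show(o);print(p1)
E
```

```text
[0.46613782 0.18517574 0.03898364] [ 0.45  0.01  2.35 -0.38  0.5  -0.71] [-1.9 -0.2  6.3] 0.19783267098554352 106.94883227348328
[0, -1.8, -0.55, -3.6, 0, 0, 0, 0, -1.8, -0.56, -3.61, 0, 0, 0, 0, -1.79, -0.55, -3.6, 0, 0, 0, 0, -1.8, -0.55, -3.6, 0, 0, 0, 0, -1.8, -0.55, -3.6, 0, 0, 0]
[0, 0.66, 0.81, 0.21, 3.2, -0, 8.8, 0, 0.78, 0.72, 0.17, 3.2, -0, 8.8, 0, 0.88, 0.6, 0.14, 3.2, -0, 8.9, 0, 0.96, 0.45, 0.1, 3.2, -0, 8.8, 0, 1.02, 0.32, 0.08, 3.2, -0, 8.8]
[0, 1.06, 0.15, 0.07, 3.3, -0.1, 8.8, 0, 1.07, -0, 0.06, 3.2, 0, 8.8, 0, 1.05, -0.17, 0.07, 3.2, 0, 8.9, 0, 1.02, -0.32, 0.08, 3.2, 0, 8.8]
[0.44448819 0.2332365  0.20066338]
```

>>> move_arm(series=[0,-1.8,-0.55,-3.6,0,0,0,0,-1.8,-0.55,-3.6,0,0,0,0,-1.8,-0.55,-3.6,0,0,0,0,-1.8,-0.55,-3.6,0,0,0,0,-1.8,-0.55,-3.6,0,0,0])

```text
time: 4.95
tool_pos: [0.485, 0.1546, 0.2383]
tcp_rot: [0.142, 2.793, -0.026]
wrist_force: [1.0, -0.5, -1.3]
width: 0.195
grip_force: 107.5
```

>>> move_arm(series=[0,0.66,0.81,0.21,3.2,0,8.8,0,0.78,0.72,0.17,3.2,0,8.8,0,0.88,0.6,0.14,3.2,0,8.9,0,0.96,0.45,0.1,3.2,0,8.8,0,1.02,0.32,0.08,3.2,0,8.8])

```text
time: 5.58
tool_pos: [0.4618, 0.1987, 0.2158]
tcp_rot: [1.26, 2.526, -0.224]
wrist_force: [-0.6, 0.6, -0.8]
width: 0.197
grip_force: 107.6
```

>>> move_arm(series=[0,1.06,0.15,0.07,3.2,0,8.8,0,1.07,0,0.06,3.2,0,8.8,0,1.05,-0.17,0.07,3.2,0,8.9,0,1.02,-0.32,0.08,3.2,0,8.8,0,0,0,0,0,0,0])

```text
time: 6.2
tool_pos: [0.4441, 0.2333, 0.1986]
tcp_rot: [2.036, 2.03, -0.362]
wrist_force: [-0.0, -0.6, -1.2]
width: 0.195
grip_force: 107.5
```

```bash
python3 - <<'E'
from h import *
p1,R1=tcp_for([.444,.14,.16],np.radians(-90.3),0);p,R,s=state();print(p-p1,s["q"].round(2),s["wrist_force"].round(1),s["width"],np.degrees((R.inv()*R1).as_rotvec()).round(2))
c=lambda n,x,y:cv2.resize(read_camera(n)[y:y+150,x:x+200,::-1],(400,300),interpolation=cv2.INTER_CUBIC)
cv2.imwrite("pics/g2.png",np.hstack([c("scene",120,90),c("side",190,120)]))
E
```

```text
[-3.58015888e-04  1.36278579e-05 -2.04203699e-03] [ 0.62  0.11  1.91 -0.29  1.35  0.72] [-0.  -0.6 -1.2] 0.19481401556819303 [-0.11 -0.02  0.15]
```

View pics/g2.png

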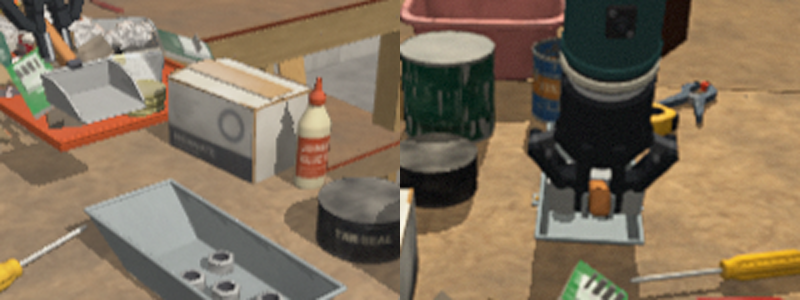

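Scoop is held level, heading for the tray (scene crop: lip from (75,125) to (168,118)). I'll check the in-hand pose from those pixels and plan the entry.

```bash
cat >> h.py <<'E'
TIL=np.radians(20)
def scoop_now(g=G,tilt=TIL):
    p,R,s=state(); RS=R*Ro.from_matrix(np.diag([-1,1,-1.]))*Ro.from_euler('y',tilt)
    return p-R.apply([0,0,.011])-RS.apply(g),RS,p,R,s
E
python3 - <<'E'
from h import *
o,RS,p,R,s=scoop_now();print(o,RS.as_euler('ZYX',degrees=True))
P=np.array([[46,-47,0],[46,47,0],[46,-47,6],[46,47,6],[-47,-50,36],[-47,50,36]])/1000
print(((proj(cam("scene"),o+RS.apply(P))-[120,90])*2).round(1).tolist())
# entry: tray frame lip x, lip z, pitch deg
th=np.radians(34);T=np.array([.444,-.099]);yaw=np.radians(-90.4)
def pose(lx,lz,pit,ty=.004):
    pit=np.radians(pit);Rs=Ro.from_euler('z',yaw)*Ro.from_euler('y',pit)
    lip=np.array([T[0]+ty*1.0,T[1]-lx,lz]);return tcp_for(lip-Rs.apply([.046,0,0]),yaw,pit)
P,Q=p,R
for lx,lz,pit,n in [(-.150,.10,20,None),(-.122,.036,36,None),(-.092,.010,36,None),(-.070,.0055,27,None)]:
    p1,R1=pose(lx,lz,pit);o,P,Q=rows(P,Q,p1,R1,n=n,w=0);print((lx,lz,pit),p1.round(4));show(o)
E
```

```text
[0.44373457 0.1395289  0.15862187] [-9.01295316e+01  2.54484306e-02 -9.87912278e-02]
[[82.0, 123.7], [147.5, 105.6], [81.6, 119.0], [147.3, 101.1], [39.0, 73.7], [108.2, 57.7]]
(-0.15, 0.1, 20) [0.4488 0.1679 0.1858]
[0, -2.82, 0.25, 1.74, -0, 10, 0.1, 0, -3.07, 0.25, 1.23, -0.1, 10, 0.2]
(-0.122, 0.036, 36) [0.4486 0.1117 0.1507]
[0, -2.81, 0.01, 1.75, 0, 8, -0, 0, -3.03, 0.01, 1.35, 0, 8, -0]
(-0.092, 0.01, 36) [0.4486 0.0817 0.1247]
[0, -3.6, 0.02, 1.67, 0, -0, -0]
(-0.07, 0.0055, 27) [0.4487 0.0766 0.1049]
[0, -1.04, 0.01, 1.76, 0, -9, -0]
```

```bash
python3 - <<'E'
from h import *
o,RS,p,R,s=scoop_now();im=read_camera("scene").astype(np.float32);C=cam("scene")
def prof(pts):
    uv=proj(C,o+RS.apply(np.array(pts)/1000)).astype(np.float32);v=cv2.remap(im,uv[None,:,0],uv[None,:,1],cv2.INTER_LINEAR)[0]
    return " ".join("%d/%d"%(a[0],a[0]-a[2]) for a in v)
xs=range(26,70,3)
print(list(xs))
for y in (-35,0,35): print(y,prof([[x,y,0] for x in xs]))
ys=range(32,76,3);print(list(ys))
for x in (0,30): print(x,"-:",prof([[x,-y,0] for y in ys]));
print("+:",prof([[40,y,4] for y in ys]))
E
```

```text
[26, 29, 32, 35, 38, 41, 44, 47, 50, 53, 56, 59, 62, 65, 68]
-35 182/7 183/8 185/8 182/7 182/8 183/9 179/29 192/83 206/138 208/150 210/152 209/153 208/151 209/153 212/156
0 181/9 181/8 181/8 182/8 180/10 183/24 194/45 207/85 207/125 212/154 212/153 213/154 211/153 210/154 212/156
35 180/8 180/8 181/8 182/9 183/9 182/11 174/17 155/28 142/42 149/52 157/58 167/60 174/63 178/78 172/91
[32, 35, 38, 41, 44, 47, 50, 53, 56, 59, 62, 65, 68, 71, 74]
0 -: 114/5 87/3 88/4 91/5 102/12 118/23 124/27 125/27 125/28 125/28 124/28 124/33 123/46 157/95 206/145
30 -: 184/7 184/8 162/8 103/5 101/13 115/23 124/29 123/28 120/27 121/27 114/27 75/15 74/15 75/16 75/16
+: 181/9 183/9 182/9 169/8 146/15 154/39 159/55 134/49 121/44 133/47 134/47 104/37 85/30 89/31 86/29
```

```bash
sed -i 's/^G=.*/G=np.array([-.097,0,.0493])/' h.py; cat >> h.py <<'E'
T=np.array([.4442,-.099]);YAW=np.radians(-90.4)
def pose(lx,lz,pit,ty=.003):
    pit=np.radians(pit);Rs=Ro.from_euler('z',YAW)*Ro.from_euler('y',pit)
    lip=np.array([T[0]+ty,T[1]-lx,lz]);return tcp_for(lip-Rs.apply([.046,0,0]),YAW,pit)
def plan(st,w=0):
    o,RS,p,R,s=scoop_now();l=o+RS.apply([.046,0,0])
    print("lip tray x,y,z",-(l[1]-T[1]),l[0]-T[0],l[2],"ypr",RS.as_euler('ZYX',degrees=True).round(2),"F",s["wrist_force"].round(1),"t",s["time"],"q",s["q"].round(2),"w",round(s["width"],3))
    allo=[]
    for a in st:
        ty=a[4] if len(a)>4 else .003
        p1,R1=pose(*a[:3],ty);o,p,R=rows(p,R,p1,R1,n=a[3],w=w);allo+=o
    show(allo)
E
python3 -c "
from h import *
plan([(-.150,.10,20,2),(-.122,.036,36,2),(-.092,.010,36,1),(-.092,.010,36,1)])"
```

```text
lip tray x,y,z -0.1925069753175223 -0.0006484766049063562 0.16058657819495123 ypr [-9.016e+01  5.000e-02 -7.000e-02] F [ 1.  -0.1 -1.5] t 6.35 q [ 0.62  0.1   1.91 -0.29  1.35  0.72] w 0.194
[0, -2.75, 0.21, 1.82, -0, 10, 0.1, 0, -3.03, 0.22, 1.31, -0, 10, 0.1, 0, -2.79, 0.01, 1.74, -0, 8, 0, 0, -3.01, 0.01, 1.34, -0, 8, 0, 0, -3.6, 0.02, 1.67, -0, -0, 0]
[0, 0, -0, 0, -0, -0, 0]
```

>>> move_arm(series=[0,-2.75,0.21,1.82,0,10,0.1,0,-3.03,0.22,1.31,0,10,0.1,0,-2.79,0,1.74,0,8,0,0,-3.01,0,1.34,0,8,0,0,0,0,0,0,0,0])

```text
time: 6.98
tool_pos: [0.446, 0.1082, 0.1477]
tcp_rot: [-2.089, -2.054, -0.291]
wrist_force: [-0.1, 1.1, -1.7]
width: 0.196
grip_force: 107.6
```

>>> move_arm(series=[0,-1.8,0,0.83,0,0,0,0,-1.8,0,0.83,0,0,0,0,0,0,0,0,0,0])

```text
time: 7.35
tool_pos: [0.4465, 0.0834, 0.1232]
tcp_rot: [-2.08, -2.063, -0.291]
wrist_force: [-1.0, 0.0, -1.6]
width: 0.194
grip_force: 107.6
```

```bash
python3 -c "
from h import *
plan([(-.070,.0055,27,2),(-.050,.0045,18,2),(-.03,.004,11,2),(-.008,.004,5,2),(.02,.004,3,2)])"
```

```text
lip tray x,y,z -0.0926695832860148 0.0014266500550595418 0.009834407050510082 ypr [-90.49  36.02  -0.1 ] F [-1.   0.  -1.6] t 7.35 q [-0.08 -0.05  2.21  0.33  1.03 -0.25] w 0.194
[0, -0.56, 0.08, 0.87, -0, -4.5, -0, 0, -0.49, 0.07, 0.91, -0.1, -4.5, -0, 0, -0.41, 0.01, 0.9, 0, -4.5, -0, 0, -0.35, 0.01, 0.93, 0, -4.5, -0.1, 0, -0.53, 0.01, 0.81, 0, -3.5, 0]
[0, -0.47, 0, 0.83, 0, -3.5, 0, 0, -0.68, 0.01, 0.81, 0, -3, 0, 0, -0.64, 0, 0.84, 0, -3, 0, 0, -1.21, 0.01, 0.57, 0, -1, 0, 0, -1.2, 0.01, 0.59, 0, -1, 0]
```

>>> move_arm(series=[0,-0.56,0.08,0.87,0,-4.5,0,0,-0.49,0.07,0.91,0,-4.5,0,0,-0.41,0.01,0.9,0,-4.5,0,0,-0.35,0.01,0.93,0,-4.5,0,0,-0.53,0.01,0.81,0,-3.5,0])

```text
time: 7.98
tool_pos: [0.4497, 0.0675, 0.078]
tcp_rot: [2.177, 2.164, -0.102]
wrist_force: [-0.1, 0.1, -1.6]
width: 0.199
grip_force: 107.6
```

```bash
python3 -c "
from h import *
plan([(-.03,.004,11,2),(-.008,.004,5,3)])"
```

```text
lip tray x,y,z -0.04136938637677915 0.004972501040838517 0.005521683948742579 ypr [-90.3   14.47   0.14] F [-0.1  0.1 -1.6] t 7.975 q [ 0.17  0.02  2.2  -0.12  0.93  0.24] w 0.199
[0, -0.31, -0.08, 0.49, 0.1, -1.7, 0, 0, -0.3, -0.08, 0.51, 0, -1.8, 0.1, 0, -0.45, 0.01, 0.54, 0, -2, -0, 0, -0.44, 0, 0.55, 0, -2, -0, 0, -0.41, 0.01, 0.57, 0, -2, -0.1]
```

>>> move_arm(series=[0,-0.31,-0.08,0.49,0,-1.7,0,0,-0.3,-0.08,0.51,0,-1.8,0,0,-0.45,0,0.54,0,-2,0,0,-0.44,0,0.55,0,-2,0,0,-0.41,0,0.57,0,-2,0])

```text
time: 8.6
tool_pos: [0.4483, 0.0432, 0.055]
tcp_rot: [2.09, 2.073, -0.272]
wrist_force: [0.7, 0.9, 1.2]
width: 0.194
grip_force: 108.0
```

```bash
python3 -c "
from h import *
plan([(-.005,.0035,4,1),(.03,.0032,3,4)])"
```

```text
lip tray x,y,z -0.006902031007804427 0.003175506669273853 0.003991500249249679 ypr [-90.43   5.03   0.14] F [0.7 0.9 1.2] t 8.6 q [ 0.23  0.09  2.21 -0.32  0.93  0.44] w 0.194
[0, -0.02, -0.02, 0.31, 0.1, -1, -0.1, 0, -0.8, 0.01, 0.3, 0, -0.3, 0, 0, -0.8, 0, 0.3, 0, -0.2, 0, 0, -0.81, 0.01, 0.31, 0, -0.3, 0, 0, -0.79, 0.01, 0.31, 0, -0.2, 0]
```

>>> move_arm(series=[0,0,-0.02,0.31,0,-1,0,0,-0.8,0,0.3,0,-0.3,0,0,-0.8,0,0.3,0,-0.2,0,0,-0.8,0,0.3,0,-0.3,0,0,-0.8,0,0.3,0,-0.2,0])

```text
time: 9.22
tool_pos: [0.4472, 0.0068, 0.0489]
tcp_rot: [2.072, 2.053, -0.308]
wrist_force: [0.3, 2.2, 5.2]
width: 0.191
grip_force: 108.6
```

```bash
python3 -c "
from h import *
plan([(.07,.0032,2.5,5)])"
```

```text
lip tray x,y,z 0.031131293650661557 0.0018508661185953623 0.002612326335258457 ypr [-9.051e+01  3.050e+00  6.000e-02] F [0.3 2.2 5.2] t 9.225 q [ 0.18  0.09  2.23 -0.37  0.91  0.43] w 0.191
[0, -0.73, 0.03, 0.24, 0, -0.1, -0, 0, -0.73, 0.02, 0.24, 0, -0.1, -0, 0, -0.73, 0.03, 0.24, 0, -0.1, -0.1, 0, -0.73, 0.02, 0.24, 0, -0.1, 0, 0, -0.73, 0.03, 0.24, 0, -0.2, -0]
```

>>> move_arm(series=[0,-0.73,0.03,0.25,0,-0.1,0,0,-0.73,0.02,0.25,0,-0.1,0,0,-0.73,0.03,0.25,0,-0.1,0,0,-0.73,0.02,0.25,0,-0.1,0,0,-0.73,0.03,0.25,0,-0.2,0])

```text
time: 9.85
tool_pos: [0.4489, -0.0314, 0.0479]
tcp_rot: [2.066, 2.047, -0.315]
wrist_force: [0.9, 3.5, 4.8]
width: 0.198
grip_force: 108.8
```

```bash
python3 - <<'E'
from h import *
plan([(.098,.0034,2,5)])
c=lambda n,x,y:cv2.resize(read_camera(n)[y:y+120,x:x+160,::-1],(400,300),interpolation=cv2.INTER_CUBIC)
cv2.imwrite("pics/s1.png",np.hstack([c("scene",150,155),c("side",210,150)]))
E
```

```text
lip tray x,y,z 0.06976056193766955 0.003572800407852572 0.0029112644209019025 ypr [-90.49   2.5    0.15] F [0.9 3.5 4.8] t 9.85 q [ 0.1   0.08  2.24 -0.4   0.89  0.37] w 0.198
[0, -0.53, -0.01, 0.18, 0, -0.1, -0, 0, -0.52, -0.01, 0.18, 0, -0.1, -0.1, 0, -0.53, -0.01, 0.19, 0.1, -0.1, 0, 0, -0.53, -0.01, 0.18, -0, -0.1, -0, 0, -0.52, -0.01, 0.19, 0, -0.1, -0]
```

View pics/s1.png

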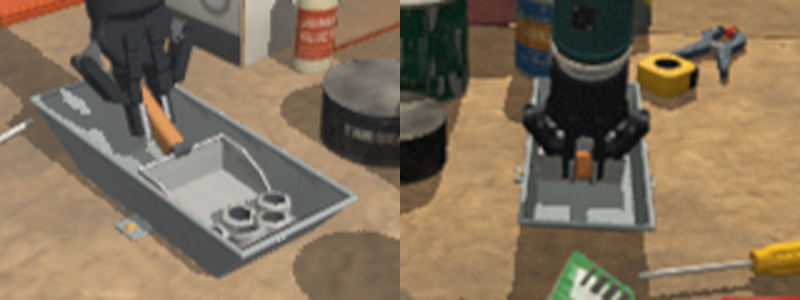

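All nuts are being pushed ahead of the lip to the far end ((240,215), (272,210) …); continue the push against the slope.

>>> move_arm(series=[0,-0.53,0,0.19,0,-0.1,0,0,-0.52,0,0.19,0,-0.1,0,0,-0.53,0,0.19,0,-0.1,0])

```text
time: 10.32
tool_pos: [0.448, -0.0479, 0.0469]
tcp_rot: [2.063, 2.045, -0.322]
wrist_force: [0.5, 1.8, 5.9]
width: 0.198
grip_force: 108.7
```

>>> move_arm(series=[0,-0.53,0,0.19,0,-0.1,0,0,-0.52,0,0.19,0,-0.1,0,0,0,0,0,0,0,0])

```text
time: 10.7
tool_pos: [0.4475, -0.0596, 0.0464]
tcp_rot: [2.061, 2.042, -0.328]
wrist_force: [0.7, 0.1, 3.7]
width: 0.197
grip_force: 108.3
```

```bash
python3 - <<'E'
from h import *
plan([(.102,.0034,2,2),(.11,.02,-12,3)])
c=lambda n,x,y:cv2.resize(read_camera(n)[y:y+90,x:x+120,::-1],(800,600),interpolation=cv2.INTER_CUBIC)
cv2.imwrite("pics/s2.png",c("scene",190,190))
E
```

```text
lip tray x,y,z 0.09844146763447928 0.002043524598616675 0.0027385450209847615 ypr [-9.051e+01  1.930e+00  1.000e-02] F [0.7 0.1 3.7] t 10.7 q [ 0.05  0.08  2.25 -0.42  0.87  0.34] w 0.197
[0, -0.18, 0.04, 0.02, -0, 0, -0.1, 0, -0.19, 0.03, 0.01, -0, 0.1, -0, 0, 0.14, 0, 0.59, -0, -4.7, -0, 0, 0.18, 0.01, 0.57, -0, -4.7, -0, 0, 0.24, -0, 0.56, -0, -4.6, -0]
```

View pics/s2.png

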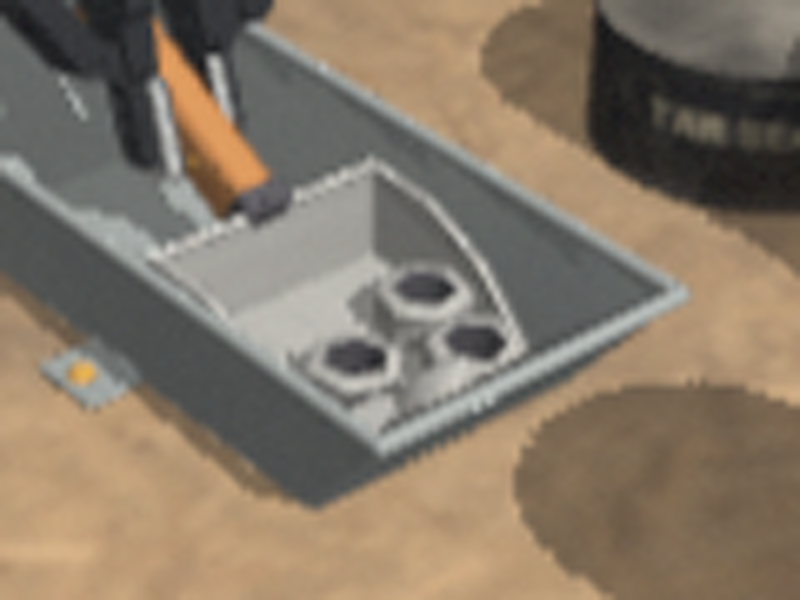

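Nuts are inside the pan (holes at (355,355), (425,285), (475,340); the others possibly hidden by the near wall). Tilt back and lift.

```bash
python3 - <<'E'
from h import *
plan([(.097,.02,-5,2),(.095,.05,-12,3),(.093,.10,-18,3),(.093,.16,-18,2)])
E
```

```text
lip tray x,y,z 0.09834881873135973 0.0019944845245412623 0.0027079442069933304 ypr [-90.51   1.93   0.  ] F [ 0.1 -0.7  4.8] t 10.75 q [ 0.05  0.08  2.25 -0.42  0.87  0.34] w 0.194
[0, 0.26, 0.04, -0.1, -0, -3.5, -0.1, 0, 0.26, 0.03, -0.12, -0, -3.4, 0, 0, -0.05, 0, -0.44, -0, -2.3, 0, 0, -0.07, 0, -0.43, -0, -2.4, 0, 0, -0.08, 0, -0.43, -0, -2.3, 0]
[0, -0.56, -0, -1.03, -0, -2, 0, 0, -0.59, -0, -1, -0, -2, 0, 0, -0.62, -0, -0.98, -0, -2, 0, 0, -1.85, -0, -2.37, -0, -0, 0, 0, -1.85, -0.01, -2.36, -0, -0, 0]
```

>>> move_arm(series=[0,0.26,0.04,-0.1,0,-3.5,0,0,0.26,0.03,-0.12,0,-3.4,0,0,-0.05,0,-0.44,0,-2.3,0,0,-0.07,0,-0.43,0,-2.4,0,0,-0.08,0,-0.43,0,-2.3,0])

```text
time: 11.38
tool_pos: [0.4462, -0.0486, 0.0571]
tcp_rot: [1.917, 1.9, -0.551]
wrist_force: [-0.0, 1.0, -3.3]
width: 0.197
grip_force: 107.4
```

>>> move_arm(series=[0,-0.56,0,-1,0,-2,0,0,-0.6,0,-1,0,-2,0,0,-0.6,0,-1,0,-2,0,0,-1.85,0,-2.4,0,0,0,0,-1.85,0,-2.4,0,0,0])

```text
time: 12.0
tool_pos: [0.4461, -0.0462, 0.1524]
tcp_rot: [1.851, 1.837, -0.639]
wrist_force: [1.1, 0.4, -3.4]
width: 0.199
grip_force: 107.7
```

```bash
python3 - <<'E'
from h import *
plan([(.093,.20,-18,1)])
c=lambda n,x,y:cv2.resize(read_camera(n)[y:y+120,x:x+160,::-1],(800,600),interpolation=cv2.INTER_CUBIC)
cv2.imwrite("pics/s3.png",c("scene",170,140))
E
```

```text
lip tray x,y,z 0.09162659671918427 0.0006217442937372919 0.15798372403940325 ypr [-90.45 -17.83  -0.29] F [ 1.1  0.4 -3.4] t 12.0 q [ 0.29  0.05  2.17 -0.67  1.24  0.63] w 0.199
[0, -2.66, 0.19, -3.2, -0.3, -0.2, 0.1]
```

View pics/s3.png

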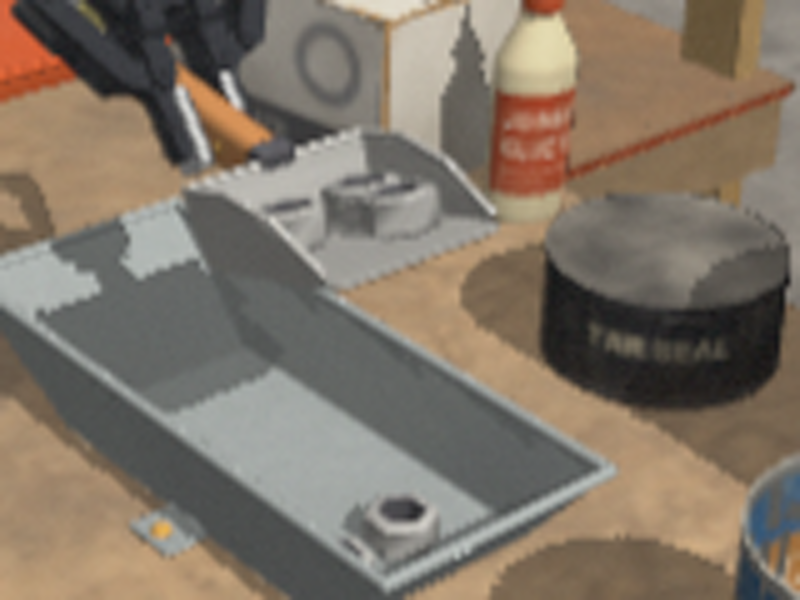

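Three nuts ride in the pan (290,215), (345,195), (405,195); two stay in the tray (400,520), (355,545), and the wrist load matches three nuts. Now carry them to the tin.

```bash
python3 - <<'E'
from h import *
S,D=cam("scene"),cam("side");k=1.5625
for n,a,b in (("can",(595,283),(335,226)),("pinkrimL",(658,425),(415,205))): print(n,tri([(S,np.array(a)/k),(D,np.array(b)/k)]))
plan([(.15,.22,-18,2,.02),(.27,.215,-18,3,.043),(.285,.20,-10,1,.043),(.29,.185,0,1,.043),(.293,.17,0,2,.043)])
E
```

```text
can (array([ 0.68497109, -0.32527068,  0.15009656]), [np.float64(0.009181733545699053), np.float64(0.009181733545699075)])
pinkrimL (array([ 0.51868246, -0.53235327,  0.12655235]), [np.float64(0.0010399915866806), np.float64(0.0010399915866805608)])
lip tray x,y,z 0.09153784175636892 0.0032391720886733033 0.16252385090030172 ypr [-90.56 -17.85   0.11] F [ 0.2 -0.9 -0.4] t 12.05 q [ 0.29  0.05  2.16 -0.67  1.24  0.63] w 0.193
[0, -4.05, 0.85, -0.46, 0, -0.1, -0.1, 0, -4.06, 0.85, -0.46, 0, -0.1, -0.1, 0, -3.04, 0.79, 2.59, 0, 0, 0, 0, -3.05, 0.79, 2.6, 0, 0, 0, 0, -3.04, 0.8, 2.59, 0, 0, 0]
[0, -1.54, 0.01, 0.55, 0, 8, 0, 0, -1.33, -0, -0.36, -0, 10, 0, 0, 0.12, 0, 0.76, -0, 0, 0, 0, 0.11, 0, 0.75, -0, 0, 0]
```

>>> move_arm(series=[0,-2,0.4,-0.2,0,0,0,0,-2,0.4,-0.2,0,0,0,0,-2,0.4,-0.2,0,0,0,0,-2,0.5,-0.3,0,0,0,0,-2,0.5,1.7,0,0,0])

```text
time: 12.68
tool_pos: [0.4695, -0.1301, 0.2082]
tcp_rot: [1.85, 1.835, -0.633]
wrist_force: [0.5, 0.3, -2.9]
width: 0.196
grip_force: 107.8
```

>>> move_arm(series=[0,-2,0.5,1.7,0,0,0,0,-2,0.5,1.7,0,0,0,0,-1.6,0.4,1.4,0,0,0,0,-1.2,0.3,1.1,0,0,0,0,0,0,0,0,0,0])

```text
time: 13.3
tool_pos: [0.4847, -0.221, 0.203]
tcp_rot: [1.852, 1.834, -0.637]
wrist_force: [-0.1, 0.1, -3.5]
width: 0.196
grip_force: 107.5
```

```bash
python3 - <<'E'
from h import *
plan([(.28,.195,-9,2,.043),(.292,.165,0,2,.043),(.293,.142,4,2,.043)])
E
```

```text
lip tray x,y,z 0.26650499771873426 0.03897597145150761 0.2086374466328398 ypr [-90.57 -17.86  -0.13] F [-0.1  0.1 -3.5] t 13.3 q [-0.08  0.    2.11 -0.75  1.12  0.31] w 0.196
[0, -0.83, 0.18, 0.1, -0.1, 4.4, -0.1, 0, -0.84, 0.18, 0.03, -0.1, 4.5, -0, 0, -0.53, 0.01, 0.73, -0, 4.5, -0, 0, -0.58, 0, 0.7, -0, 4.5, -0, 0, 0.04, 0, 0.7, -0, 2, -0]
[0, 0.01, 0, 0.69, -0, 2, -0]
```

>>> move_arm(series=[0,-0.83,0.18,0.1,0,4.4,0,0,-0.84,0.18,0,0,4.5,0,0,-0.53,0,0.73,0,4.5,0,0,-0.58,0,0.7,0,4.5,0,0,0,0,0.7,0,2,0])

```text
time: 13.92
tool_pos: [0.4891, -0.2537, 0.1994]
tcp_rot: [2.063, 2.043, -0.325]
wrist_force: [-0.5, 0.3, -3.6]
width: 0.196
grip_force: 107.5
```

>>> move_arm(series=[0,0,0,0.7,0,2,0,0,0,0,0,0,0,0])

```text
time: 14.18
tool_pos: [0.4882, -0.2554, 0.1915]
tcp_rot: [2.083, 2.064, -0.295]
wrist_force: [-0.0, -0.7, -3.3]
width: 0.193
grip_force: 107.5
```

```bash
python3 - <<'E'
from h import *
plan([(.295,.139,12,1,.043),(.295,.138,22,1,.043),(.295,.138,32,1,.043),(.295,.138,42,1,.043),(.295,.138,52,1,.043),(.295,.138,62,1,.043)])
E
```

```text
lip tray x,y,z 0.2925168601764183 0.04258668562103263 0.14290514187935918 ypr [-90.56   4.02  -0.13] F [-0.  -0.7 -3.3] t 14.175 q [-0.37  0.01  2.01 -0.3   1.05 -0.22] w 0.193
[0, -1.41, -0, -1.11, -0.2, 8, -0.1, 0, -1.63, -0, -1.81, 0, 10, -0, 0, -1.64, -0, -1.91, 0, 10, -0, 0, -1.64, 0, -1.92, 0, 10, 0, 0, -1.64, 0, -1.91, 0, 10, 0]
[0, -1.64, 0, -1.91, 0, 10, 0]
```

>>> move_arm(series=[0,-1.41,0,-1.11,0,8,0,0,-1.63,0,-1.81,0,10,0,0,-1.64,0,-1.91,0,10,0,0,-1.64,0,-1.92,0,10,0,0,-1.64,0,-1.91,0,10,0])

```text
time: 14.8
tool_pos: [0.4892, -0.3402, 0.2755]
tcp_rot: [-1.913, -1.9, -0.551]
wrist_force: [0.5, 1.3, -0.4]
width: 0.195
grip_force: 108.2
```

>>> move_arm(series=[0,-1.6,0,-1.9,0,10,0,0,0,0,0,0,0,0,0,0,0,0,0,0,0,0,0,0,0,0,0,0])

```text
time: 15.3
tool_pos: [0.4889, -0.3616, 0.2825]
tcp_rot: [-1.803, -1.793, -0.69]
wrist_force: [0.3, -0.4, -1.2]
width: 0.195
grip_force: 108.2
```

```bash
python3 - <<'E'
from h import *
plan([(.285,.18,50,2,.043),(.24,.23,20,3,.043),(.18,.24,0,3,.043)])
cv2.imwrite("pics/p1raw.png",read_camera("scene")[:,:,::-1])
E
```

```text
lip tray x,y,z 0.29406021028690943 0.044694419170235034 0.14139833012434896 ypr [-90.19  61.79   0.2 ] F [ 0.3 -0.4 -1.2] t 15.3 q [-0.91  0.45  1.43  0.44  1.84 -0.92] w 0.195
[0, 2.36, -0.07, 0.15, 0, -5.9, 0, 0, 2.36, -0.07, -0.09, 0.1, -5.9, 0.1, 0, 3.01, -0.01, 1.64, -0, -10, -0, 0, 3.26, -0.01, 1.09, -0, -10, -0, 0, 3.39, -0.01, 0.51, -0, -10, 0]
[0, 2.72, -0.01, 1.18, -0, -6.7, 0, 0, 2.85, -0.02, 0.85, -0, -6.6, 0, 0, 2.92, -0.01, 0.52, -0, -6.7, 0]
```

>>> move_arm(series=[0,2.36,0,0.1,0,-5.9,0,0,2.36,0,-0.1,0,-5.9,0,0,3,0,1.6,0,-10,0,0,3.2,0,1.1,0,-10,0,0,3.4,0,0.5,0,-10,0])

```text
time: 15.98
tool_pos: [0.4892, -0.2221, 0.3165]
tcp_rot: [2.225, 2.207, 0.002]
wrist_force: [-0.0, 1.5, -2.0]
width: 0.196
grip_force: 108.2
```

>>> move_arm(series=[0,2.7,0,1.2,0,-6.7,0,0,2.85,0,0.85,0,-6.6,0,0,2.9,0,0.5,0,-6.7,0,0,0,0,0,0,0,0])

```text
time: 16.48
tool_pos: [0.4888, -0.1374, 0.2778]
tcp_rot: [2.034, 2.034, -0.355]
wrist_force: [0.1, -0.4, -1.3]
width: 0.193
grip_force: 108.3
```

```bash
python3 - <<'E'
from h import *
plan([(.18,.24,0,1,.043)])
im=read_camera("scene")[:,:,::-1]
q=lambda im,x0,y0,W,H:cv2.resize(im[y0:y0+H,x0:x0+W],(400,300),interpolation=cv2.INTER_CUBIC)
w=cv2.resize(read_camera("wrist")[:,:,::-1],(400,300));d=read_camera("side")[:,:,::-1]
cv2.imwrite("pics/p2.png",np.vstack([np.hstack([q(im,300,210,96,72),q(im,150,165,160,120)]),np.hstack([w,q(d,190,100,200,150)])]))
E
```

```text
lip tray x,y,z 0.1774782147957659 0.04455745095211605 0.2382841979937118 ypr [-9.002e+01  2.300e-01 -2.000e-02] F [ 0.1 -0.4 -1.3] t 16.475 q [-0.1  -0.1   1.97 -0.36  1.27  0.01] w 0.193
[0, -0.26, -0.06, -0.03, 0.1, -0.2, 0.4]
```

View pics/p2.png

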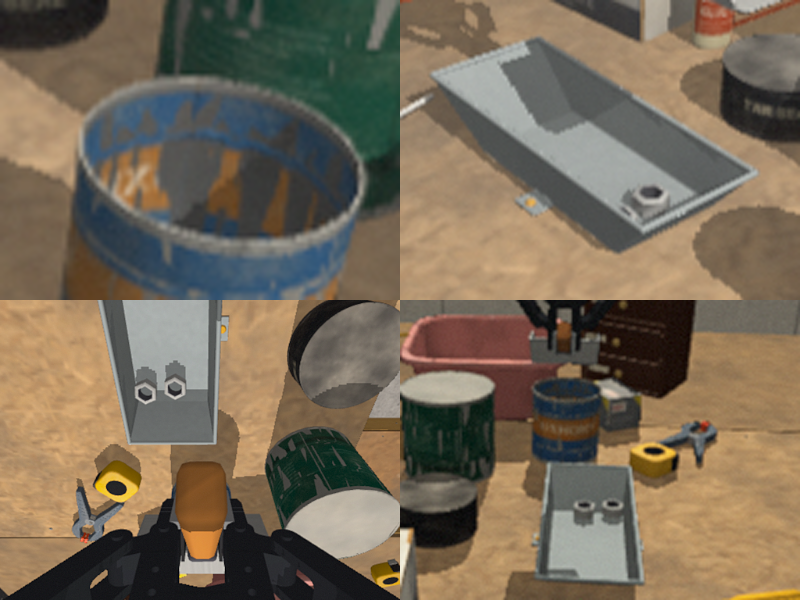

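Two nuts remain in the tray (wrist (145,390), (175,387)), none on the bench, the tin stands upright, and the scoop is empty by load: three are in the tin. Take the scoop back to its open spot.

```bash
python3 - <<'E'
from h import *
o,RS,p,R,s=scoop_now()
allo=[]
for org,yaw,n in [([.455,.10,.20],np.radians(-90),5),([.575,.145,.20],-.1,10),([.563,.176,.06],-.1,4)]:
    p1,R1=tcp_for(org,yaw,0);q,p,R=rows(p,R,p1,R1,n=n,w=0);allo+=q
show(allo)
E
```

```text
[0, 6.58, -0.75, -1.51, 0, -0, -0.1, 0, 6.58, -0.75, -1.5, 0, -0.1, -0.1, 0, 6.59, -0.73, -1.52, 0, -0, -0.1, 0, 6.58, -0.72, -1.52, 0, -0, -0.1, 0, 6.58, -0.71, -1.51, 0, -0.1, -0]
[0, -0.37, 0.27, 0.13, -2.9, 0, -7.9, 0, -0.39, 0.22, 0.15, -2.9, 0, -7.9, 0, -0.43, 0.14, 0.15, -2.9, 0, -8, 0, -0.44, 0.08, 0.16, -2.8, 0, -7.9, 0, -0.45, 0.02, 0.17, -2.9, 0, -7.9]
[0, -0.44, -0.06, 0.16, -2.9, 0, -7.9, 0, -0.43, -0.13, 0.15, -2.9, 0, -8, 0, -0.41, -0.19, 0.15, -2.9, 0, -7.9, 0, -0.37, -0.25, 0.14, -2.9, 0, -7.9, 0, -0.34, -0.32, 0.12, -2.9, 0, -7.9]
[0, 1.55, 0.74, 3.16, 0, 0, -0, 0, 1.55, 0.74, 3.16, 0, 0, -0, 0, 1.56, 0.74, 3.16, 0, 0, -0, 0, 1.55, 0.74, 3.16, 0, 0, -0]
```

>>> move_arm(series=[0,4.7,-0.52,-1.08,0,0,0,0,4.7,-0.52,-1.08,0,0,0,0,4.7,-0.52,-1.08,0,0,0,0,4.7,-0.52,-1.08,0,0,0,0,4.7,-0.52,-1.08,0,0,0])

```text
time: 17.25
tool_pos: [0.4671, 0.0971, 0.2506]
tcp_rot: [2.047, 2.021, -0.353]
wrist_force: [0.6, -0.2, -0.5]
width: 0.198
grip_force: 108.3
```

>>> move_arm(series=[0,4.7,-0.52,-1.08,0,0,0,0,4.7,-0.52,-1.08,0,0,0,0,0,0,0,0,0,0])

```text
time: 17.62
tool_pos: [0.4576, 0.1945, 0.2383]
tcp_rot: [2.043, 2.027, -0.354]
wrist_force: [0.1, -0.5, -1.4]
width: 0.192
grip_force: 108.3
```

>>> move_arm(series=[0,-0.37,0.27,0.13,-2.9,0,-7.9,0,-0.39,0.22,0.15,-2.9,0,-7.9,0,-0.43,0.14,0.15,-2.9,0,-8,0,-0.44,0.08,0.16,-2.8,0,-7.9,0,-0.45,0.02,0.17,-2.9,0,-7.9])

```text
time: 18.25
tool_pos: [0.4711, 0.1713, 0.2388]
tcp_rot: [1.152, 2.57, -0.199]
wrist_force: [-0.5, -0.6, -1.1]
width: 0.197
grip_force: 108.1
```

>>> move_arm(series=[0,-0.44,-0.06,0.16,-2.9,0,-7.9,0,-0.43,-0.13,0.15,-2.9,0,-8,0,-0.41,-0.19,0.15,-2.9,0,-7.9,0,-0.37,-0.25,0.14,-2.9,0,-7.9,0,-0.34,-0.32,0.12,-2.9,0,-7.9])

```text
time: 18.88
tool_pos: [0.4841, 0.1513, 0.2388]
tcp_rot: [0.149, 2.787, -0.021]
wrist_force: [-0.1, -0.1, -1.9]
width: 0.197
grip_force: 108.1
```

```bash
cat > fin.py <<'E'
from h import *
import sys
o,RS,p,R,s=scoop_now();print(o.round(4),RS.as_euler('ZYX',degrees=True).round(2),"F",s["wrist_force"].round(1),"w",s["width"],s["time"],s["q"].round(2))
org=[float(v) for v in sys.argv[1:4]];p1,R1=tcp_for(org,-.1,0);show(rows(p,R,p1,R1,n=int(sys.argv[4]),w=0)[0])
E
python3 fin.py .561 .178 .04 5
```

```text
[0.5769 0.1416 0.2   ] [-6.09 -0.1   0.2 ] F [-0.1 -0.1 -1.9] w 0.1970152085383498 18.875 [ 0.35 -0.26  2.17 -0.19  0.92 -1.02]
[0, 1.47, 0.67, 2.87, 0, 0, -0.1, 0, 1.46, 0.67, 2.87, 0, 0, -0.1, 0, 1.47, 0.68, 2.87, 0, 0.1, -0, 0, 1.46, 0.67, 2.87, 0.1, -0, -0.1, 0, 1.46, 0.69, 2.87, -0, -0, -0.1]
```

>>> move_arm(series=[0,1.47,0.67,2.87,0,0,0,0,1.46,0.67,2.87,0,0,0,0,1.47,0.68,2.87,0,0,0,0,1.46,0.67,2.87,0,0,-0.2,0,1.46,0.69,2.87,0,0,-0.1])

```text
time: 19.5
tool_pos: [0.4689, 0.1882, 0.0783]
tcp_rot: [0.149, 2.787, -0.023]
wrist_force: [0.3, 0.3, -0.7]
width: 0.196
grip_force: 108.2
```

```bash
python3 fin.py .560 .178 .001 5
```

```text
[0.5617 0.1784 0.0395] [-6.09 -0.11  0.13] F [ 0.3  0.3 -0.7] w 0.1955212692466575 19.5 [ 0.45 -0.05  2.32 -0.33  0.59 -0.76]
[0, 0.29, -0.02, 0.71, -0, 0, -0.1, 0, 0.3, -0.03, 0.71, -0, 0, -0.1, 0, 0.29, -0.02, 0.7, -0, 0.1, -0, 0, 0.29, -0.02, 0.71, -0, -0, -0.1, 0, 0.29, -0.02, 0.71, -0, 0, -0.1]
```

>>> move_arm(series=[0,0.29,-0.02,0.71,0,0,0,0,0.3,-0.03,0.71,0,0,0,0,0.29,-0.02,0.7,0,0,0,0,0.29,-0.02,0.71,0,0,0,0,0.29,-0.02,0.7,0,0,-0.3])

```text
time: 20.12
tool_pos: [0.4662, 0.1893, 0.0398]
tcp_rot: [0.137, 2.789, -0.023]
wrist_force: [-0.3, 0.3, -1.8]
width: 0.193
grip_force: 108.1
```

```bash
python3 fin.py .560 .178 0 1
```

```text
[0.5591 0.1802 0.001 ] [-5.6  -0.05  0.04] F [-0.3  0.3 -1.8] w 0.19311214663710252 20.125 [ 0.46  0.01  2.35 -0.38  0.51 -0.71]
[0, -0.08, -0.19, 0.12, 0.1, 0.1, 0.1]
```

>>> move_arm(series=[0,0.03,0,0.1,0,0,0,4.5,0,0,0,0,0,0,4.5,0,0,0,0,0,0,4.5,0,0,0,0,0,0,4.5,0,0,0,0,0,0])

```text
time: 20.75
tool_pos: [0.4659, 0.1892, 0.0388]
tcp_rot: [0.137, 2.789, -0.024]
wrist_force: [-0.2, -0.8, -0.5]
width: 0.528
grip_force: 0.0
```

>>> move_arm(series=[4.5,0,0,-1.5,0,0,0,4.5,0,0,-2.5,0,0,0,4.5,0,0,-3,0,0,0,4.5,0,0,-4,0,0,0,4.5,0,0,-4,0,0,0])

```text
time: 21.38
tool_pos: [0.4139, 0.1942, 0.1816]
tcp_rot: [0.137, 2.789, -0.023]
wrist_force: [0.9, 0.5, 0.7]
width: 0.527
grip_force: 0.0
```

>>> move_arm(series=[4.5,0,0,-3,0,0,0,4.5,0,0,0,0,0,0,4.5,0,0,0,0,0,0])

```text
time: 21.75
tool_pos: [0.4042, 0.195, 0.2075]
tcp_rot: [0.137, 2.79, -0.024]
wrist_force: [0.0, 0.1, -0.4]
width: 0.525
grip_force: 0.0
```

```bash
python3 - <<'E'
from h import *
p,R,s=state();print(p,s["wrist_force"].round(1))
# numeric check: scoop model points vs wrist image edges
C=cam("wrist");im=read_camera("wrist").astype(np.float32);a=Ro.from_euler('z',np.radians(-5.6))
def prof(pts):
    uv=proj(C,a.apply(np.array(pts)/1000)+[.559,.180,0]).astype(np.float32);v=cv2.remap(im,uv[None,:,0],uv[None,:,1],cv2.INTER_LINEAR)[0]
    return uv[[0,-1]].round().tolist()," ".join("%d/%d"%(q[0],q[0]-q[2]) for q in v)
print("handle end",prof([[x,0,76-(x+151)*.46] for x in range(-130,-175,-4)]))
print("handle across",prof([[-140,y,82] for y in range(-24,25,4)]))
print("side",prof([[-47,y,36] for y in range(36,66,3)]),prof([[-47,-y,36] for y in range(36,66,3)]))
E
```

```text
[0.40416339 0.1950117  0.2074622 ] [ 0.   0.1 -0.4]
handle end ([[257.0, 156.0], [257.0, 117.0]], '197/143 165/121 135/97 136/97 136/98 122/87 118/86 157/60 153/61 159/62 159/62 157/63')
handle across ([[226.0, 156.0], [288.0, 156.0]], '148/55 153/60 156/60 153/61 157/86 196/141 192/139 188/137 123/89 160/68 154/64 153/65 157/64')
side ([[292.0, 210.0], [317.0, 210.0]], '129/6 132/6 133/6 135/6 147/8 118/14 113/49 112/47 107/44 105/43') ([[223.0, 210.0], [197.0, 210.0]], '106/4 107/6 106/5 99/3 154/36 150/57 150/58 151/59 155/63 157/63')
```

The scoop lies level where it was laid (handle end and rim edges match the model), and the gripper is clear.

```bash
python3 -c "
from workcell import *
print(finish_job())"
```

```text
the job is handed in; nothing more can be done
None
```

The job is handed in: three nuts should be in the tin, judged from two left in the tray, none seen on the bench and an empty scoop; the scoop lies right way up near its original place, and I saw no sign that anything else was moved.

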